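# Advance and lock the vial carousel of a gas analyser

## Task

The vial carousel on the bench is locked by a spring index plunger. Pull its knob up, turn the carousel anticlockwise (seen from above) to the very next hole, the one in the clamped aluminium shoe, and let the pin drop fully home there so the carousel is locked, then let go. Work gently by feel: never force the pin against the plate or a hole's wall, do not swing on past that hole, and leave the things on the bench around it where they are.

Things in the scene. Friction and masses are not known exactly. Their poses are not given: they have to be found in the camera images.
- index_base: Fixed round index plate, 260 mm across, standing on the bench; origin at the centre of its underside, on the carousel's vertical turning axis. Holes on a 105 mm radius circle, each 11 mm wide along it for an 8 mm pin; the land between is flat, 30 mm above the bench. The next hole is in a hand-clamped aluminium shoe, a curved bar 34 mm wide, 125 mm long, level with the land for the pin.
- carousel (a joint): Angle of the carousel, rad; 0 = pin in the hole where it starts, grows anticlockwise seen from above. Plain bearing: about 1 N at the knob turns it. The shoe's hole, the next one, lies anywhere from 0.80 to 1.30 rad; its place is not measured: look or feel for it. The land before it is unbroken. The hole after it is at 2.10.
- plunger (a joint): How far the plunger is pulled up, m: 0 = pin fully home in a hole (9 mm deep), 0.008 to 0.009 = round pin tip resting on the land, up to 0.014 at its stop. A spring pushes it down with about 5 N at 0, 8.5 N at 0.009 and 10.5 N at 0.014. When released over the land the pin rides on it and drops by itself when it comes over a hole.
- knob (a point): Centre of the plunger's round black knob (24 mm diameter, 22 mm high, axis vertical), on the carousel's arm 105 mm from the turning axis; 83 mm above the bench when home, rises with the plunger. Below it a 12 mm shank, then from 56 mm above the bench down a boss (26 mm diameter) on an arm 30 mm wide. Vials and hub, 76 to 80 mm high, stand within 60 mm of the axis.
- pin: Steel pin of the plunger, 8 mm diameter with a round tip, moves with the knob; origin on the pin's axis, at bench height when home. It only touches the plate, shoe and holes: side or downward force of it against them beyond 18 N is too much.
- sampler: Fixed sampling head beyond the carousel: a post with an arm reaching over the vials, 148 mm high; origin under its post, 165 mm from the carousel's axis.
- wrench: Loose wrench 130 mm long lying near the plate; bystander.
- jar: Loose amber jar 48 mm diameter, 60 mm high near the plate; bystander.
- spare_vial: Loose clear vial 22 mm diameter, 52 mm high near the plate; bystander.
- screwdriver: Loose screwdriver 170 mm long; bystander.
- vial_rack: Loose white rack 70 x 160 x 30 mm with vials; bystander.
- carton: Loose cardboard box 110 x 80 x 50 mm; bystander.
- beaker: Loose beaker 70 mm diameter, 80 mm high; bystander.

How it is judged:
On the way, in this order (a step that is already met when the one before it is completed fails the run):
1. the plunger is pulled clear of the first hole (value of joint plunger above 0.0085 m and value of joint carousel below 0.1 rad), for 0.05 s.
2. the carousel is turned on with the pin out (value of joint plunger above 0.007 m and value of joint carousel above 0.5 rad), for 0.05 s.
At the end, for the whole second after the job is handed in: The plunger is home to within 1.5 mm in the next hole (carousel between 0.75 and 1.35 rad, where only the shoe's hole lets it drop), the carousel at rest and the knob released (value of joint plunger below 0.0015 m and value of joint carousel between 0.75 and 1.35 rad and velocity of joint carousel between -0.03 and 0.03 rad/s); the robot touches nothing.
It fails at once if the pin is forced with more than 18 N against the plate, the shoe or a hole's wall (contact force between pin and anything else above 18 N).
It fails at once if the carousel is swung past the next hole (value of joint carousel above 1.5 rad).
It fails at once if a bystander is moved by more than 20 mm (distance of any of wrench, jar, spare_vial, screwdriver, vial_rack, carton, beaker from where it was at the start of the episode above 0.02 m).
It also fails if it takes over 72 s, if anything falls off the work surface, if the arm or the gripper's body presses on something with over 40 N, if the wrist force passes 120 N, or if a joint passes its speed limit or range.

## Robot

A 6-joint arm with a two-finger parallel gripper is mounted at the origin on the work surface. World frame = base frame: x ahead of the robot, y to its left, z up, the work surface at z = 0. Lengths are in m, angles in rad, forces in N, time in s.
With the tool pointing down it reaches from about 0.35 to 0.775 m from the base axis. Payload 7.3 kg.
Tool frame: the origin (TCP) lies at the very end of the fingers, on their centre line; the grasp point (between the pads) lies grip_point_offset behind it (grip_point_offset is the distance from the TCP to the grasp point, in m); z points along the fingers, y is the direction in which the jaws open and shut (so a half turn about z gives the same grasp; the last joint's range is limited). The gripper opens to 92 mm and grips with 3 to 60 N. Pads are 19 mm wide; open, the fingers measure 130 mm over their backs; the gripper's body (75 mm by 190 mm) begins 47 mm behind the grasp point.
Start: joints at [-1.447, 0.342, 1.524, -0, 1.275, -0.146], TCP at [0.14, -0.506, 0.227] pointing down, gripper open.
Joint ranges: [-2.53, 2.53], [-0.77, 2.02], [0.04, 2.7], [-1, 4.14], [0.28, 2.66], [-3.11, 3.11]. Speed limits (rad/s): [2.57, 2.57, 3.14, 3.14, 3.14, 3.14].

## Interface

Orientations are given as [roll, pitch, yaw] about the fixed x, y, z axes, in that order (R = Rz(yaw) Ry(pitch) Rx(roll)).
In Python, from cell import * gives the robot as it stands.
- The arm moves only by the shell command python3 -m inch 'ROWS' [OPENING] [FORCE]. ROWS is JSON, a list that holds one entry, the list of rows, each a list of 4 numbers: the shift along the tool's x, y, z in mm, then the turn about the tool's z in rad. In form: [[[x, y, z, roll], ...]]. A call has 1 to 10 rows; each row shifts and turns the commanded pose from where the row before left it, along the tool's axes as they then stand; what a row does not reach is not made up. A row lasts 1/8 s, in which the tool goes at most 62.5 mm and 10.7 degrees, less where a joint would pass 70% of its speed; a pose out of reach is approached as far as the arm can. A call with a gripper value outside its range is refused whole. OPENING is the closure, from -1 (fully open) to 1 (shut), set as the call begins (- or left out, the last holds). The fingers move at their own pace and stop on an object; FORCE is the grip in N (left out, the last holds). Time passes only in rows, so rows that do not move let the fingers close. It gives the time, the measured TCP pose, the force and the opening at its end, in the units of the state.
- observe(): the state, without advancing time (a new reading comes with each control period).
- read_camera(name): name is "scene" or "side" or "wrist"; returns a dict with "img" (400x640x3 uint8, blue, green, red), "fx", "fy", "cx", "cy" (pixels), "eye" and "rotation" of the camera in the world; the wrist camera has in their place "T_tool_cam" (4x4, takes a point from camera to tool coordinates, whose origin is the TCP and whose axes are the flange's). Camera axes: x right, y down, z forward; pixel columns grow to the right and rows downward; lengths in m; the calibration is good to about 2 mm. The wrist camera is an equidistant fisheye: a pixel r from the principal point sees the ray r / f radians off the axis. A picture is of the moment at which its call begins: read the wrist's pose just before it. There is no depth.
- hand_in(): hands the job in, once; it reports no verdict.
Trained networks look in the newest picture that a camera, given by its name, has taken for a name from the list of things; names that differ only in an ending like _2 or _b are one class to them, and where a whole thing is asked for, a point or a joint stands for the part that bears it (a point fixed in the world has none). Each returns a list of dicts, best first, with "conf" (0 to 1); they miss things now and then, are a little off and sometimes report something else, mostly with a low value. They report only what shows in the picture. A call takes as long as a camera call.
- boxes_of(camera, label): "at" ([row, column] in pixels, amid what is visible of it).
- place_of(camera, label): "at" ([row, column] in pixels: a listed point, or the origin of a listed thing).
The state is a dict: "time": time; "qpos": joint angles; "qvel": joint speeds; "joint_efforts": joint torques, N m; "tool_pos": TCP position; "tool_rot": TCP orientation; "contact_force": force on the tool from outside, world axes, zero at the start; "torque": the same for the moment, N m; "opening": finger opening in m.
Only numpy, scipy, OpenCV 4.12 (cv2) and the standard library are available. Lean on these libraries where they do the work, as an engineer would, in place of code of your own. Each camera call takes 0.05 s, during which the arm holds its last target. There are 200 camera calls.

## Working session

There is one attempt and no reset: what is moved stays moved. The work goes in short steps, Python scripts to look and compute and a shell command to move; the robot and the scene stay as the last step left them, time stands still between calls to the robot, and variables do not carry over. Pictures are saved under pics/ and viewed, about 8 in all and at most 12, crops included, and the job is handed in when it is done.

```bash
mkdir -p pics; ls
cat > h.py <<'E'
from cell import *
import numpy as np, cv2
from scipy.spatial.transform import Rotation as R
def ray(c,at,s=None):
    u,v=at[1],at[0]
    if 'T_tool_cam' in c:
        x=(u-c['cx'])/c['fx'];y=(v-c['cy'])/c['fy'];r=np.hypot(x,y)
        d=np.array([x/r*np.sin(r),y/r*np.sin(r),np.cos(r)]) if r>1e-9 else np.array([0,0,1.])
        T=np.array(c['T_tool_cam']);Rt=R.from_euler('xyz',s['tool_rot']).as_matrix()
        return Rt@T[:3,3]+np.array(s['tool_pos']),Rt@T[:3,:3]@d
    d=np.array([(u-c['cx'])/c['fx'],(v-c['cy'])/c['fy'],1.])
    return np.array(c['eye']),np.array(c['rotation']).reshape(3,3)@d
def onz(c,at,z,s=None):
    o,d=ray(c,at,s);return o+d*(z-o[2])/d[2]
E
python3 - <<'E'
from h import *
s=observe();print({k:np.round(v,3) for k,v in s.items()})
for n in ['scene','side']:
    c=read_camera(n);cv2.imwrite(f'pics/{n}0.png',c['img'])
    print(n,np.round(c['eye'],3))
    for l,z in [('index_base',0),('knob',.083),('sampler',0),('wrench',0),('jar',0),('spare_vial',0),('vial_rack',0),('carton',0),('beaker',0),('screwdriver',0)]:
        for p in place_of(n,l)[:1]: print(l,round(p['conf'],2),np.round(p['at']),np.round(onz(c,p['at'],z),3))
E
```

```text
pics
{'time': np.float64(0.0), 'qpos': array([-1.447,  0.343,  1.525, -0.   ,  1.275, -0.146]), 'qvel': array([-0.   , -0.001,  0.001, -0.   , -0.001,  0.001]), 'joint_efforts': array([  0.   , -43.124, -24.422,   0.072,   0.056,  -0.   ]), 'tool_pos': array([ 0.14 , -0.506,  0.226]), 'tool_rot': array([-3.14, -0.  ,  0.27]), 'contact_force': array([-0.099, -0.563,  0.401]), 'torque': array([-0.055,  0.069,  0.028]), 'opening': np.float64(0.092)}
scene [ 1.366 -0.552  1.035]Traceback (most recent call last):
  File "<stdin>", line 7, in <module>
  File "h.py", line 14, in onz
    o,d=ray(c,at,s);return o+d*(z-o[2])/d[2]
        ~~~^^^^^^^^
  File "h.py", line 12, in ray
    return np.array(c['eye']),np.array(c['rotation']).reshape(3,3)@d
                              ~~~~~~~~~~~~~~~~~~~~~~~~~~~~~~~^^^^^
ValueError: cannot reshape array of size 3 into shape (3,3)
```

```bash
sed -i "s/np.array(c\['rotation'\]).reshape(3,3)@d/R.from_euler('xyz',c['rotation']).as_matrix()@d/" h.py
python3 - <<'E'
from h import *
for n in ['scene','side']:
    c=read_camera(n);cv2.imwrite(f'pics/{n}0.png',c['img'])
    print(n,np.round(c['eye'],3),np.round(c['rotation'],2))
    for l,z in [('index_base',0),('knob',.083),('sampler',0),('wrench',0),('jar',0),('spare_vial',0),('vial_rack',0),('carton',0),('beaker',0),('screwdriver',0)]:
        for p in place_of(n,l)[:1]: print(l,round(p['conf'],2),np.round(p['at']),np.round(onz(c,p['at'],z),3))
E
```

```text
scene [ 1.366 -0.552  1.035] [-2.35 -0.02  0.97]
index_base 0.9 [201. 346.] [0.558 0.109 0.   ]
knob 0.55 [164. 346.] [0.476 0.167 0.083]
sampler 0.72 [230. 382.] [0.726 0.129 0.   ]
wrench 0.51 [245. 336.] [ 0.696 -0.029  0.   ]
jar 0.67 [233. 299.] [ 0.591 -0.098  0.   ]
spare_vial 0.64 [244. 337.] [ 0.697 -0.024  0.   ]
vial_rack 0.84 [231. 177.] [ 0.37  -0.415  0.   ]
carton 0.68 [229. 177.] [ 0.36  -0.411  0.   ]
beaker 0.7 [272. 199.] [ 0.558 -0.419  0.   ]
screwdriver 0.62 [141. 377.] [0.355 0.414 0.   ]
side [0.025 0.63  0.917] [-2.33 -0.   -2.41]
index_base 0.8 [256. 299.] [ 0.566  0.11  -0.   ]
knob 0.7 [266. 301.] [0.492 0.177 0.083]
sampler 0.75 [224. 257.] [0.731 0.108 0.   ]
wrench 0.86 [280. 222.] [0.655 0.294 0.   ]
jar 0.82 [208. 342.] [ 0.596 -0.1    0.   ]
spare_vial 0.57 [163. 422.] [ 0.539 -0.43  -0.   ]
carton 0.6 [333. 202.] [0.572 0.416 0.   ]
beaker 0.72 [166. 418.] [ 0.541 -0.412 -0.   ]
screwdriver 0.7 [395. 268.] [0.362 0.413 0.   ]
```

View pics/scene0.png

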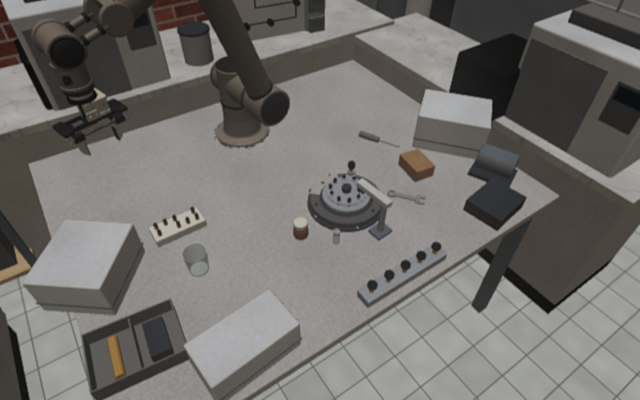

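View pics/side0.png

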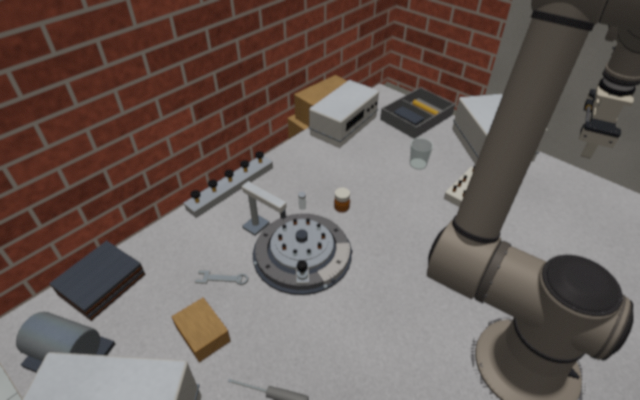

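```bash
python3 -m inch '[[[51,-24,0,0],[51,-24,0,0],[51,-24,0,0],[51,-24,0,0],[51,-24,0,0],[51,-24,0,0],[51,-24,0,0]]]' -1
python3 -m inch '[[[19.7,-58.5,0,0],[19.7,-58.5,0,0],[19.7,-58.5,0,0],[19.7,-58.5,0,0],[19.7,-58.5,0,0],[19.7,-58.5,0,0]]]'
python3 -m inch '[[[0,0,0,0.165],[0,0,0,0.165],[0,0,0,0.165],[0,0,0,0.165],[0,0,0,0.165],[0,0,0,0.165],[0,0,0,0],[0,0,0,0]]]'
python3 - <<'E'
from h import *
print('off',grip_point_offset)
s=observe();print(s['tool_pos'],s['tool_rot'],s['qpos'])
c=read_camera('wrist');cv2.imwrite('pics/w1.png',c['img']);print(c['T_tool_cam'])
for l,z in [('index_base',0),('knob',.083),('sampler',0)]:
    for p in place_of('wrist',l)[:2]: print(l,round(p['conf'],2),np.round(p['at']),np.round(onz(c,p['at'],z,s),4))
E
```

```text
time: 2.08
tool_pos: [0.4406, -0.2476, 0.2269]
tool_rot: [3.141, -0.0, 0.27]
contact_force: [0.8, -1.9, 0.0]
opening: 0.092
time: 2.82
tool_pos: [0.4596, 0.1228, 0.227]
tool_rot: [3.141, -0.001, 0.27]
contact_force: [1.8, 0.5, 0.4]
opening: 0.0918
time: 3.82
tool_pos: [0.4596, 0.1209, 0.2267]
tool_rot: [3.142, -0.0, -0.717]
contact_force: [-0.2, -0.5, -0.1]
opening: 0.092
off 0.0188
[0.45963184 0.12085759 0.22670753] [ 3.14158180e+00 -8.96184377e-05 -7.17077636e-01] [ 9.57170370e-02  2.50988799e-01  1.65403558e+00 -7.67924807e-05
  1.23651454e+00  2.38361619e+00]
[[-7.57238431e-04 -9.67002231e-01 -2.54766780e-01  6.88445271e-02]
 [ 9.99999627e-01 -8.38324373e-04  2.09695276e-04 -8.08468922e-04]
 [-4.16353001e-04 -2.54766526e-01  9.67002505e-01 -1.59614298e-01]
 [ 0.00000000e+00  0.00000000e+00  0.00000000e+00  1.00000000e+00]]
index_base 0.6 [ 97. 276.] [0.5673 0.1001 0.    ]
knob 0.55 [196. 261.] [0.4921 0.1744 0.083 ]
sampler 0.63 [ 22. 189.] [0.7289 0.1169 0.    ]
```

View pics/w1.png

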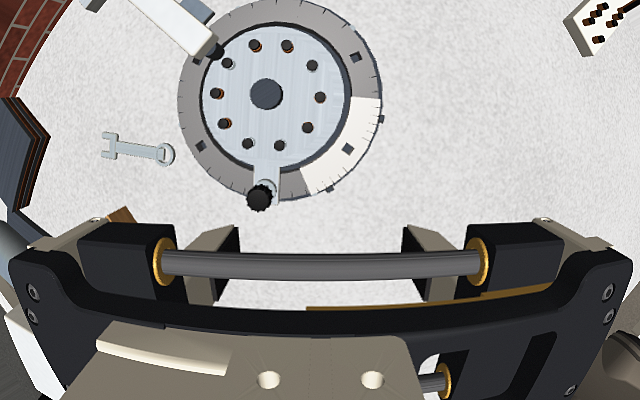

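Run:
```python
from h import *
s=observe();c=read_camera('wrist')
g=cv2.cvtColor(c['img'],cv2.COLOR_BGR2GRAY)
def cen(r,cc,h,t):
    w=(g[r-h:r+h+1,cc-h:cc+h+1]<t);m=cv2.moments(w.astype(np.uint8),True);return (r-h+m['m01']/m['m00'],cc-h+m['m10']/m['m00'])
P={}
for n,a,z in [('hub',cen(94,266,20,110),.079),('knob',cen(198,260,18,70),.086),('shoe',cen(148,348,9,110),.03),('h3',cen(58,356,8,75),.03)]:
    P[n]=onz(c,a,z,s);print(n,np.round(a,1),np.round(P[n],4))
pts=[]
# outline of plate: fit circle center on z=.03 from shoe/h3/knob radius 105
from scipy.optimize import least_squares
X=np.array([P['shoe'],P['h3'],P['knob']])[:,:2]
ctr=least_squares(lambda q:np.r_[np.hypot(*(X-q).T)-.105],P['hub'][:2]).x
print('ctr',ctr,'radii from hub',np.hypot(*(X-P['hub'][:2]).T))
for C in (P['hub'][:2],ctr):
    a=np.arctan2(*(X-C).T[::-1]);a=np.unwrap([a[2],a[0],a[1]],period=2*np.pi);print(a,a-a[0])
```

```text
hub [ 93.9 266.1] [0.565  0.1004 0.079 ]
knob [197.6 259.2] [0.4925 0.1755 0.086 ]
shoe [148.4 347.5] [0.4638 0.0762 0.03  ]
h3 [ 56.1 355.8] [ 0.5389 -0.0016  0.03  ]
ctr [0.56584077 0.10006233] radii from hub [0.1040585  0.1053152  0.10434041]
[2.33868425 3.37659924 4.46244172] [0.         1.03791499 2.12375748]
[2.34221186 3.3713951  4.45369507] [0.         1.02918323 2.1114832 ]
```

```bash
python3 -m inch '[[[0,0,0,0.085],[-5.4,-20.6,0,0],[-5.4,-20.6,0,0],[-5.4,-20.6,0,0],[0,0,30,0],[0,0,30,0],[0,0,20,0],[0,0,0,0],[0,0,0,0]]]' -0.1 5
python3 - <<'E'
from h import *
s=observe();print(s['tool_pos'],s['tool_rot'],s['opening'])
c=read_camera('wrist');cv2.imwrite('pics/w2.png',c['img'])
for p in place_of('wrist','knob')[:2]: print(round(p['conf'],2),np.round(p['at']),np.round(onz(c,p['at'],.083,s),4))
E
```

```text
time: 5.2
tool_pos: [0.4935, 0.1755, 0.1475]
tool_rot: [-3.141, -0.001, -0.805]
contact_force: [-0.1, 0.1, -0.8]
opening: 0.0508
[0.49350616 0.17547556 0.14752652] [-3.14057689e+00 -7.57725597e-04 -8.04945575e-01] 0.050772483674303155
0.88 [211. 320.] [0.4932 0.1768 0.083 ]
```

View pics/w2.png

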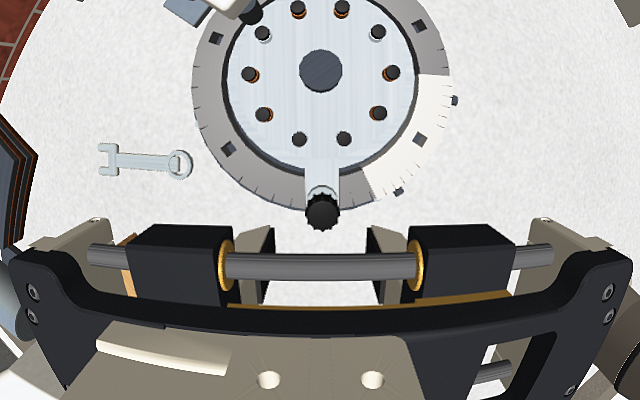

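```bash
python3 -m inch '[[[0,-0.7,20,0],[0,0,20,0],[0,0,20,0],[0,0,15,0],[0,0,6.5,0],[0,0,0,0],[0,0,0,0],[0,0,0,0]]]' 
python3 -m inch '[[[0,0,0,0],[0,0,0,0],[0,0,0,0],[0,0,0,0],[0,0,0,0],[0,0,0,0],[0,0,0,0],[0,0,0,0]]]' 1 4
```

```text
time: 6.3
tool_pos: [0.4939, 0.1759, 0.0658]
tool_rot: [-3.141, -0.001, -0.805]
contact_force: [0.2, -1.2, -0.2]
opening: 0.0506
time: 7.3
tool_pos: [0.4934, 0.1758, 0.0652]
tool_rot: [3.141, 0.0, -0.805]
contact_force: [-1.5, -0.5, 1.1]
opening: 0.0237
```

```bash
python3 -m inch '[[[0,0,0,0],[0,0,0,0],[0,0,0,0]]]' 1 30
python3 -m inch '[[[0,0,-2,0],[0,0,-2,0],[0,0,-2,0],[0,0,-2,0],[0,0,-2,0],[0,0,-1.5,0],[0,0,0,0],[0,0,0,0]]]'
```

```text
time: 7.68
tool_pos: [0.4934, 0.1758, 0.0652]
tool_rot: [3.141, 0.0, -0.805]
contact_force: [-1.6, -0.0, 1.9]
opening: 0.023
time: 8.68
tool_pos: [0.4933, 0.1758, 0.0766]
tool_rot: [3.141, 0.0, -0.805]
contact_force: [1.2, 0.1, -10.0]
opening: 0.0229
```

```bash
python3 -m inch '[[[0.05,2.1,0,-0.02],[0.1,4.2,0,-0.04],[0.19,6.3,0,-0.06],[0.19,6.3,0,-0.06],[0.19,6.3,0,-0.06],[0.19,6.3,0,-0.06],[0.1,4.2,0,-0.04],[0.05,2.1,0,-0.02],[0,0,0,0],[0,0,0,0]]]'
python3 - <<'E'
from h import *
s=observe();d=s['tool_pos'][:2]-np.array([.5655,.1002]);print(np.hypot(*d),np.arctan2(d[1],d[0])-2.336,s['contact_force'],s['torque'])
E
```

```text
time: 9.93
tool_pos: [0.4713, 0.1452, 0.0766]
tool_rot: [3.141, 0.0, -0.445]
contact_force: [0.1, 0.0, -10.0]
opening: 0.0232
0.10439232143353129 0.35939894924022164 [ 0.14371195  0.03596808 -9.97324531] [-0.02803084  0.02635509  0.10207238]
```

Smooth. On to about 0.80 rad, then look.

```bash
python3 -m inch '[[[0.1,4.2,0,-0.04],[0.19,6.3,0,-0.06],[0.19,6.3,0,-0.06],[0.19,6.3,0,-0.06],[0.19,6.3,0,-0.06],[0.19,6.3,0,-0.06],[0.13,5.25,0,-0.05],[0.1,4.2,0,-0.04],[0,0,0,0],[0,0,0,0]]]'
python3 - <<'E'
from h import *
s=observe();d=s['tool_pos'][:2]-np.array([.5655,.1002]);print(np.hypot(*d),np.arctan2(d[1],d[0])-2.336,s['contact_force'],s['torque'])
c=read_camera('wrist');cv2.imwrite('pics/w3.png',c['img'])
E
```

```text
time: 11.18
tool_pos: [0.4614, 0.1018, 0.0767]
tool_rot: [3.141, -0.0, -0.016]
contact_force: [1.2, 0.3, -10.3]
opening: 0.0235
0.1041111997304874 0.7906888129989218 [  1.19110879   0.25154538 -10.30358807] [ 0.04530514 -0.02110523  0.11616785]
```

View pics/w3.png

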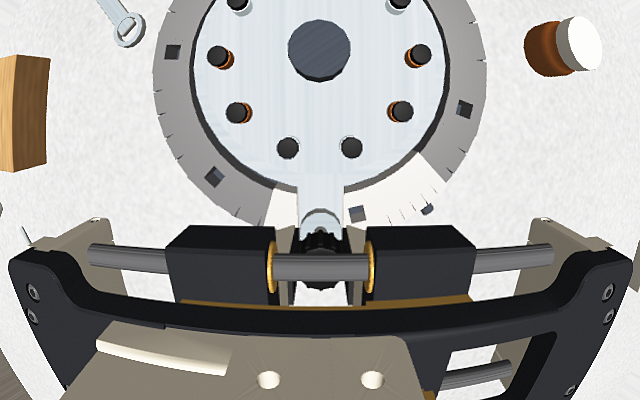

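Run:
```python
from h import *
from scipy.optimize import least_squares
s=observe();c=read_camera('wrist');g=cv2.cvtColor(c['img'],cv2.COLOR_BGR2GRAY)
X=[]
for r,q,h,t in [(175,214,10,85),(213,358,9,150),(109,465,9,85),(51,172,8,85)]:
    w=g[r-h:r+h+1,q-h:q+h+1]<t;m=cv2.moments(w.astype(np.uint8),True)
    a=(r-h+m['m01']/m['m00'],q-h+m['m10']/m['m00']);p=onz(c,a,.03,s);X.append(p[:2]);print(np.round(a,1),int(m['m00']),np.round(p,4))
X=np.array(X)
C=least_squares(lambda q:np.hypot(*(X-q[:2]).T)-q[2],[.5655,.1,.105]).x;print(C)
a=np.arctan2(*(X-C[:2]).T[::-1])%(2*np.pi);print(a-a[0]);
d=s['tool_pos'][:2]-C[:2];print('tool',np.arctan2(d[1],d[0])%(2*np.pi)-a[0])
```

```text
[176.9 212.7] 177 [0.4918 0.1774 0.03  ]
[213.6 356.8] 225 [0.4634 0.0762 0.03  ]
[109.  464.7] 188 [ 0.5387 -0.0016  0.03  ]
[ 51.5 171.9] 193 [0.5846 0.2053 0.03  ]
[0.56610872 0.1010442  0.10608984]
[ 0.          1.036787    2.10907522 -0.94678217]
tool 0.7927779352476358
```

```bash
python3 -m inch '[[[0.05,2.1,0,-0.02],[0.1,4.2,0,-0.04],[0.1,4.2,0,-0.04],[0.1,4.2,0,-0.04],[0.05,2.1,0,-0.02],[0,0,0,0],[0,0,0.6,0],[0,0,0.6,0],[0,0,0.6,0],[0,0,0,0]]]'
python3 -m inch '[[[0,0,0.3,0],[0,0,0,0],[0,0,0,0]]]'
python3 -m inch '[[[0,0,0.3,0],[0,0,0,0],[0,0,0,0]]]'
```

```text
time: 12.52
tool_pos: [0.4626, 0.0849, 0.0749]
tool_rot: [3.141, -0.0, 0.145]
contact_force: [1.3, 1.4, -10.0]
opening: 0.023
time: 12.9
tool_pos: [0.4626, 0.0849, 0.0746]
tool_rot: [3.141, -0.0, 0.145]
contact_force: [1.3, 0.6, -8.9]
opening: 0.023
time: 13.28
tool_pos: [0.4626, 0.0849, 0.0743]
tool_rot: [3.141, -0.0, 0.145]
contact_force: [1.5, 0.8, -9.1]
opening: 0.0231
```

```bash
python3 -m inch '[[[0,0,0.3,0],[0,0,0,0],[0,0,0,0]]]'
python3 -m inch '[[[0,0,0.3,0],[0,0,0,0],[0,0,0,0]]]'
```

```text
time: 13.65
tool_pos: [0.4626, 0.0849, 0.0741]
tool_rot: [3.141, -0.0, 0.145]
contact_force: [2.0, 0.8, -8.5]
opening: 0.0232
time: 14.02
tool_pos: [0.4626, 0.0849, 0.0738]
tool_rot: [3.141, -0.0, 0.145]
contact_force: [0.8, 1.3, -6.8]
opening: 0.0232
```

```bash
python3 -m inch '[[[0,0,0.3,0],[0,0,0,0],[0,0,0,0]]]'
```

```text
time: 14.4
tool_pos: [0.4627, 0.0849, 0.0736]
tool_rot: [3.141, -0.0, 0.145]
contact_force: [-1.0, 1.0, -2.9]
opening: 0.0231
```

```bash
python3 -m inch '[[[0,0,0,0],[0,0,0,0],[0,0,0,0],[0,0,0,0]]]' 0.37
python3 -m inch '[[[0,0.7,0,0],[0,0.7,0,0],[0,0.7,0,0],[0,0.7,0,0],[0,0.7,0,0],[0,0.7,0,0],[0,0,0,0]]]'
```

```text
time: 14.9
tool_pos: [0.4626, 0.0849, 0.0735]
tool_rot: [3.141, -0.0, 0.145]
contact_force: [0.5, -0.1, -0.3]
opening: 0.0286
time: 15.78
tool_pos: [0.4629, 0.0812, 0.0734]
tool_rot: [-3.141, 0.0, 0.145]
contact_force: [-1.7, 4.6, 0.9]
opening: 0.0288
```

```bash
python3 -m inch '[[[0,0.5,0,-0.005],[0,0.5,0,-0.005],[0,0.5,0,-0.005],[0,0.5,0,-0.005],[0,0.5,0,-0.005],[0,0,0,0]]]'
python3 -m inch '[[[0,0.5,0,-0.005],[0,0.5,0,-0.005],[0,0.5,0,-0.005],[0,0,0,0]]]'
```

```text
time: 16.52
tool_pos: [0.4638, 0.0778, 0.0735]
tool_rot: [3.141, -0.0, 0.17]
contact_force: [0.4, -0.6, 0.1]
opening: 0.0287
time: 17.02
tool_pos: [0.4638, 0.0767, 0.0734]
tool_rot: [3.141, -0.0, 0.185]
contact_force: [0.3, 0.1, 0.4]
opening: 0.0288
```

```bash
python3 -m inch '[[[0,0.4,0,-0.005],[0,0.4,0,-0.005],[0,0,0,0]]]'; python3 -c "
from h import *
s=observe();d=s['tool_pos'][:2]-np.array([.5658,.1006]);print(np.arctan2(d[1],d[0])%(2*np.pi)-2.336)
c=read_camera('wrist');cv2.imwrite('pics/w4.png',c['img'])"
```

```text
time: 17.4
tool_pos: [0.4639, 0.076, 0.0734]
tool_rot: [3.141, 0.0, 0.195]
contact_force: [-0.5, -0.3, -0.3]
opening: 0.029
1.0428432016647822
```

View pics/w4.png

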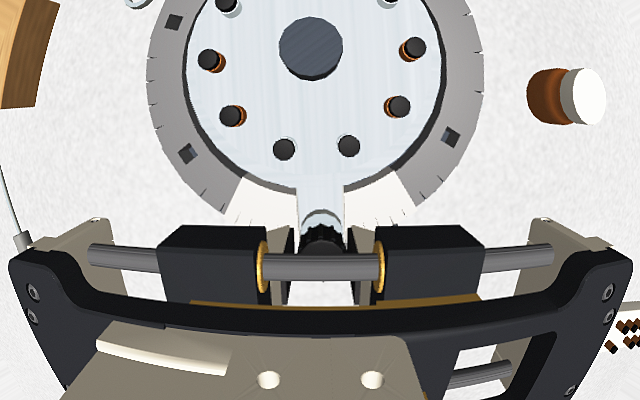

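```bash
python3 -m inch '[[[0,0,0,0],[0,0,0,0],[0,0,-14,0],[0,0,-20,0],[0,0,-20,0],[0,0,-20,0],[0,0,0,0],[0,0,0,0]]]' -0.1
python3 - <<'E'
from h import *
s=observe();C=np.array([.5658,.1006]);d=s['tool_pos'][:2]-C;print(np.hypot(*d),np.arctan2(d[1],d[0])%(2*np.pi)-2.336)
c=read_camera('wrist');cv2.imwrite('pics/w5.png',c['img'])
p=place_of('wrist','knob')[0];print(p)
for z in (.083,.0875,.092):
    q=onz(c,p['at'],z,s)[:2]-C;print(z,np.hypot(*q),np.arctan2(q[1],q[0])%(2*np.pi)-2.336)
c=read_camera('side');p=place_of('side','knob')[0];print(p)
for z in (.083,.0875,.092):
    q=onz(c,p['at'],z)[:2]-C;print(z,np.hypot(*q),np.arctan2(q[1],q[0])%(2*np.pi)-2.336)
E
```

```text
time: 18.45
tool_pos: [0.4636, 0.076, 0.1472]
tool_rot: [3.142, 0.0, 0.195]
contact_force: [0.5, 0.4, -0.1]
opening: 0.0505
0.10510379894441382 1.0416568847290337
{'at': [209.0, 318.9], 'conf': 0.89}
0.083 0.1045299461591297 1.0320523759134645
0.0875 0.10314697207759074 1.0326481487161452
0.092 0.10176403560267197 1.0332601144152398
{'at': [248.7, 335.8], 'conf': 0.43}
0.083 0.10027585354198333 0.9850409478894502
0.0875 0.10215164875795496 0.952420558142554
0.092 0.1041321604623385 0.9210085983513991
```

View pics/w5.png

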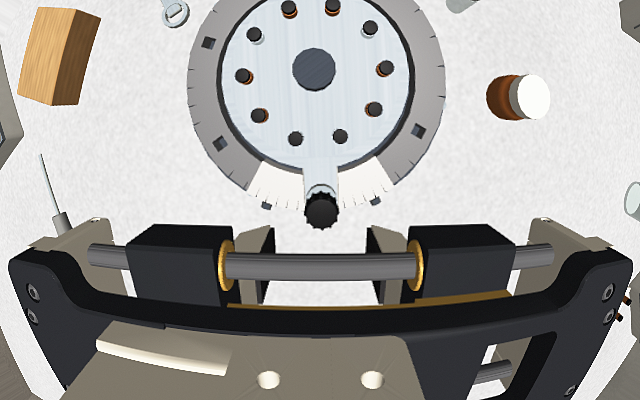

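```bash
python3 -m inch '[[[0,0,0,0],[0,0,0,0],[0,0,0,0],[0,0,0,0]]]' 1 10
python3 -m inch '[[[0,0,10,0],[0,0,10,0],[0,0,10,0],[0,0,8,0],[0,0,5,0],[0,0,3,0],[0,0,0,0],[0,0,0,0]]]'
python3 -m inch '[[[0,0,1,0],[0,0,1,0],[0,0,1,0],[0,0,0,0],[0,0,0,0]]]'
python3 -m inch '[[[0,0,0.5,0],[0,0,0.5,0],[0,0,0,0],[0,0,0,0]]]'
```

```text
time: 19.15
tool_pos: [0.4639, 0.076, 0.1474]
tool_rot: [3.141, 0.0, 0.195]
contact_force: [-0.0, 0.3, -0.3]
opening: 0.015
time: 20.15
tool_pos: [0.4641, 0.076, 0.1016]
tool_rot: [3.141, -0.001, 0.195]
contact_force: [0.3, 0.5, -0.5]
opening: 0.0004
time: 20.78
tool_pos: [0.4639, 0.076, 0.0984]
tool_rot: [3.141, -0.0, 0.195]
contact_force: [-0.5, -0.3, -1.2]
opening: 0.0005
time: 21.28
tool_pos: [0.4639, 0.076, 0.0974]
tool_rot: [3.141, 0.0, 0.195]
contact_force: [0.5, 0.2, -0.5]
opening: 0.0008
```

```bash
python3 -m inch '[[[0,0,0.5,0],[0,0,0.5,0],[0,0,0.5,0],[0,0,0,0],[0,0,0,0]]]'
python3 -m inch '[[[0,0,0.5,0],[0,0,0,0],[0,0,0,0]]]'
python3 -m inch '[[[0,0,0.5,0],[0,0,0,0],[0,0,0,0]]]'
```

```text
time: 21.9
tool_pos: [0.4639, 0.076, 0.0959]
tool_rot: [3.141, 0.0, 0.195]
contact_force: [0.8, 0.2, -0.7]
opening: 0.0006
time: 22.28
tool_pos: [0.4639, 0.076, 0.0954]
tool_rot: [3.142, 0.0, 0.195]
contact_force: [0.2, -0.3, -0.0]
opening: 0.0005
time: 22.65
tool_pos: [0.4639, 0.076, 0.0949]
tool_rot: [3.141, 0.0, 0.195]
contact_force: [0.2, -0.2, 0.5]
opening: 0.0004
```

```bash
python3 -m inch '[[[0,0,-10,0],[0,0,-20,0],[0,0,-30,0],[0,0,-30,0],[0,0,0,0],[0,0,0,0],[0,0,0,0]]]'
python3 - <<'E'
from h import *
s=observe();c=read_camera('wrist');p=place_of('wrist','knob')[0]
q=onz(c,p['at'],.083,s)[:2]-np.array([.5658,.1006]);print(p['conf'],np.hypot(*q),np.arctan2(q[1],q[0])%(2*np.pi)-2.336,s['contact_force'])
hand_in()
E
```

```text
time: 23.52
tool_pos: [0.4633, 0.076, 0.184]
tool_rot: [-3.141, 0.002, 0.195]
contact_force: [-0.2, 1.1, -0.6]
opening: 0.0006
0.97 0.10312096606544552 1.0467895849837463 [-0.22209716  1.10225913 -0.55465221]
the job is handed in; nothing more can be done
```

The carousel looks locked in the shoe's hole at about 1.03 rad, with the knob released. I handed it in at about 23.6 s; no verdict was reported.

**What I did:**
- I gripped the knob and pulled the plunger up about 11.5 mm.
- I turned the carousel anticlockwise to about 0.95 rad, set the pin gently on the land and loosened the fingers.
- I then nudged the knob on with about 5 N. The side force fell to about zero as the pin dropped by itself at about 1.03 rad. I opened the gripper and withdrew upward.

**Last checks:**
- **Angle:** The wrist camera put the knob at 1.03 rad after the drop, against 1.03 to 1.04 rad for the shoe's hole. A last reading from higher up gave 1.047 rad, which is within the error of these estimates.
- **Depth:** With the fingers shut, I lowered the tip to 94.9 mm above the bench over the knob and felt no contact. The knob's top is at 94 mm when home, so the pin is within about 1 mm of fully home.
- **Disagreement:** The side camera gave a low-confidence reading (0.43) of 0.985 rad for the knob. I discounted it because the wrist camera and the feel agreed with each other.
- **Not checked:** I did not measure the things around the plate again at the end. The path stayed clear of them and I felt no unexpected contact.

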